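# Load a turned spigot into the V fixture by way of the inclined rest

## Task

Take the steel spigot that stands upright on the table and lay it in the inclined rest, big end down on the foot plate, and let go of it there. Then take it again across its body, lay it level in the V of the welding fixture with the big end toward the back stop, push it along the V until its end meets the stop, and leave it there, lying on both flanks with its end against the stop. Leave the flange, gauge and bracket behind the work where they are.

Things in the scene. Friction and masses are not known exactly. Their poses are not given: they have to be found in the camera images.
- spigot_center (a point): Centre of the steel spigot, the loose stepped round bar to be loaded, 165 mm long, 0.2 to 0.45 kg: thick body 36 mm in diameter, 130 mm long; neck 24 mm in diameter, 35 mm long. It starts upright on its big end, neck up. The point is on its axis, 82.5 mm from either end; z runs along it from big end to neck. It balances 74 mm from the big end.
- spigot_foot (a point): Centre of the flat face of the spigot's big end, on its axis; z runs from here to the neck.
- rest: The fixed inclined rest: a short bare-metal V trough rising at 45 degrees from a foot plate, on a base 140 x 84 x 8 mm; origin under the base's middle. The flanks, square to one another, run 90 mm up from the foot plate and reach to 4 mm under the axis of the spigot in them, 26 mm to either side; beyond that 90 mm the spigot stands free all round.
- rest_seat (a point): Where the centre of the spigot's big end sits in the rest: on the face of the foot plate (52 mm wide, square to the trough), 42 mm above the table. x is level and points the way the trough rises, y is level across it, z is up; the resting spigot runs up from here along x+z, at 45 degrees.
- fixture: The fixed welding fixture: a level bare-metal V trough with an upright back stop, on a base 128 x 100 x 8 mm; origin under its middle. The flanks, square to one another, run 90 mm from the stop and reach to 4 mm under the seated spigot's axis, 26 mm to either side; above and at the far end the V is open. Beyond 90 mm the spigot overhangs freely.
- fixture_seat (a point): Where the centre of the spigot's big end belongs in the fixture: on the face of its back stop, 60 mm above the table. x is level and points from the stop along the V to its open end, z is up. The seated spigot lies with its axis on this x axis, neck toward +x.
- stop_plate: The fixture's back stop: upright steel plate 10 mm thick, 56 mm wide, top 86 mm above the table; its origin is that of the fixture (underside, 50 mm from the stop's face).
- flank_a: The V flank of the fixture on its +y side; same origin as the stop plate.
- flank_b: The V flank of the fixture on its -y side; same origin as the stop plate.
- flange: Bystander: loose turned flange ring, 60 mm in diameter, 14 mm high, lying behind the work; origin at the centre of its underside.
- gauge: Bystander: loose snap gauge plate, 36 x 110 x 8 mm, lying behind the work; origin at the centre of its underside.
- bracket: Bystander: loose small angle bracket, 22 x 34 x 28 mm, lying behind the work; origin at the centre of its underside.
- spigot: The spigot itself: origin at the centre of its big end, z toward the neck.
Mind the look-alikes: they are no part of the job. Of the things that look like the spigot, the smaller one is meant.

How it is judged:
On the way, in this order (a step that is already met when the one before it is completed fails the run):
1. the spigot lies in the inclined rest at about 45 degrees, big end on the foot plate, let go and still (distance between spigot_foot and rest_seat below 0.008 m and angle between spigot_foot's own z axis and vertical between 0.65 and 0.92 rad and angle between the z axis of spigot_foot and the x axis of rest_seat, either way round below 0.95 rad and contact force between spigot and the fingers below 0.05 N and linear speed of spigot below 0.02 m/s), for 0.2 s.
2. the spigot lies level along the fixture's V, big end toward the stop, and pressed against the back stop (distance between spigot_foot and fixture_seat below 0.008 m and angle between the z axis of spigot_foot and the x axis of fixture_seat, either way round below 0.12 rad and contact force between spigot and stop_plate above 0.5 N).
At the end, for the whole second after the job is handed in: The spigot lies still in the fixture's V, resting on both flanks, its axis within 0.04 rad of the V's and the centre of its big end within 3 mm (along, across and up) of its seat on the back stop (x of spigot_foot in the frame of fixture_seat between -0.003 and 0.003 m and y of spigot_foot in the frame of fixture_seat between -0.003 and 0.003 m and z of spigot_foot in the frame of fixture_seat between -0.003 and 0.003 m and angle between the z axis of spigot_foot and the x axis of fixture_seat, either way round below 0.04 rad and contact force between spigot and flank_a above 0.15 N and contact force between spigot and flank_b above 0.15 N and linear speed of spigot below 0.01 m/s); the robot touches nothing.
It fails at once if the flange is moved more than 25 mm (distance of flange from where it was at the start of the episode above 0.025 m).
It fails at once if the gauge is moved more than 25 mm (distance of gauge from where it was at the start of the episode above 0.025 m).
It fails at once if the bracket is moved more than 25 mm (distance of bracket from where it was at the start of the episode above 0.025 m).
It also fails if it takes over 54 s, if anything falls off the work surface, if the arm or the gripper's body presses on something with over 40 N, if the wrist force passes 120 N, or if a joint passes its speed limit or range.

## Robot

A 6-joint arm with a two-finger parallel gripper is mounted at the origin on a cart in front of the work surface, level with it; the furniture and walls round the work are solid. World frame = base frame: x ahead of the robot, y to its left, z up, the work surface at z = 0. Lengths are in m, angles in rad, forces in N, time in s.
With the tool pointing down it reaches from about 0.375 to 0.9 m from the base axis. Payload 3.1 kg.
Tool frame: the origin (TCP) lies between the finger pads; the fingertips stand 17 mm ahead of it and the grasp point (between the pads) lies 2 mm behind it (robot.nose_length is the distance from the TCP to the fingertips, in m); z points along the fingers, y is the line along which they close (so a half turn about z gives the same grasp; the last joint's range is limited). The gripper opens to 87 mm and grips with 3 to 60 N. Pads are 19 mm wide; open, the fingers measure 117 mm over their backs; the gripper's body (75 mm by 190 mm) begins 51 mm behind the grasp point.
Start: joints at [-1.391, 0.527, 1.433, -0, 1.181, -0.178], TCP at [0.219, -0.585, 0.24] pointing down, gripper open.
Joint ranges: [-3.08, 3.08], [-0.75, 2.2], [0.22, 2.44], [-1.43, 4.57], [0, 2.65], [-2.85, 2.85]. Speed limits (rad/s): [2.79, 2.79, 3.14, 3.14, 3.14, 3.14].

## Interface

Orientations are given as a unit quaternion [x, y, z, w].
In Python, from rig import robot, cams gives the robot as it stands.
- The arm moves only by the shell command python3 -m pendant 'ROWS' [FORCE]. ROWS is JSON, a list of rows, each an object with "jaw": the opening, from 0 (shut) to 1 (fully open); "linear": the shift along the tool's x, y, z in cm, a list of three; "twist": the turn about the tool's z in degrees. A call has 1 to 12 rows; each row shifts and turns the commanded pose from where the row before left it, along the tool's axes as they then stand; what a row does not reach is not made up. A row lasts 1/12 s, in which the tool goes at most 41.7 mm and 7.16 degrees, less where a joint would pass 70% of its speed; a pose out of reach is approached as far as the arm can. A call is refused whole if a number of a shift passes 4.17 or a number of a turn 7.16, either way. A call with a gripper value outside its range is refused whole. The fingers move at their own pace and stop on an object; FORCE is the grip in N (left out, the last holds). Time passes only in rows, so rows that do not move let the fingers close. It gives the time, the measured TCP pose, the force, the opening and the grip force at its end, in the units of the state.
- robot.get_obs(): the state, without advancing time (a new reading comes with each control period).
- cams.camera(name): name is "side" or "top" or "wrist"; returns a dict with "color" (400x640x3 uint8, blue, green, red), "depth" (400x640 float32, m along the optical axis (not along the pixel's ray), 0 where there is no reading), "fov_y" (degrees; the focal length in pixels is half the picture's height over the tangent of half this angle, whatever the lens; pixels are square), "cx", "cy" (the principal point, pixels), "view" (4x4, takes a point from world to camera coordinates). Camera axes: x right, y down, z forward; pixel columns grow to the right and rows downward; lengths in m; the calibration is good to about 2 mm. A picture is of the moment at which its call begins.
- robot.hand_in(): hands the job in; it is judged then, once.
The state is a dict: "time": time; "q": joint angles; "joint_velocities": joint speeds; "joint_torque": joint torques, N m; "position": TCP position; "tool_rot": TCP orientation; "ft_force": force on the tool from outside, world axes, zero at the start; "moment": the same for the moment, N m; "grip_width": finger opening in m; "grip_force": force on a finger pad.
Only numpy, scipy, OpenCV 4.12 (cv2) and the standard library are available. Lean on these libraries where they do the work, as an engineer would, in place of code of your own. Each camera call takes 0.05 s, during which the arm holds its last target. There are 200 camera calls.

## Working session

There is one attempt and no reset: what is moved stays moved. The work goes in short steps, Python scripts to look and compute and a shell command to move; the robot and the scene stay as the last step left them, time stands still between calls to the robot, and variables do not carry over. Pictures are saved under pics/ and viewed, at most 10 in all, crops included, and the job is handed in when it is done.

```bash
ls; mkdir -p pics
cat > h.py <<'E'
import numpy as np, cv2
from rig import robot, cams
from scipy.spatial.transform import Rotation as R
def cloud(c):
    h,w=c["depth"].shape; f=h/2/np.tan(np.radians(c["fov_y"])/2)
    v,u=np.mgrid[:h,:w]; d=c["depth"]
    p=np.stack([(u-c["cx"])*d/f,(v-c["cy"])*d/f,d],-1)
    M=np.linalg.inv(c["view"]); w_=p@M[:3,:3].T+M[:3,3]; w_[d==0]=np.nan
    return w_
E
python3 - <<'E'
from h import *
for n in("top","side"):
    c=cams.camera(n); np.savez("pics/%s0.npz"%n,**c); cv2.imwrite("pics/%s0.png"%n,c["color"])
    print(n,c["fov_y"],np.linalg.inv(c["view"]).round(3).tolist())
o=robot.get_obs();print(o)
E
```

```text
pics
top 50.846241131311274 [[0.017, -0.992, 0.129, 0.45], [-1.0, -0.016, 0.013, -0.115], [-0.011, -0.129, -0.992, 1.024], [0.0, 0.0, 0.0, 1.0]]
side 57.70979868744943 [[-0.949, 0.202, -0.241, 0.797], [0.313, 0.546, -0.777, 0.655], [-0.025, -0.813, -0.581, 0.627], [0.0, 0.0, 0.0, 1.0]]
{'time': 0.1, 'q': array([-1.39150458e+00,  5.28353336e-01,  1.43371701e+00, -1.74816846e-05,
        1.18140482e+00, -1.78486813e-01]), 'joint_velocities': array([ 2.42213283e-05, -1.50906337e-03, -2.36334540e-03,  1.23285433e-03,
       -1.31040822e-03, -1.22099676e-04]), 'joint_torque': array([ 7.16985511e-06, -4.40982771e+01, -1.77151018e+01,  6.34113676e-02,
        5.34003088e-02, -4.99796454e-05]), 'position': array([ 0.21879402, -0.584814  ,  0.23869984]), 'tool_rot': array([ 9.84040910e-01,  1.77939882e-01, -8.46220207e-06, -9.41254010e-04]), 'ft_force': array([-0.11334214, -0.3286685 , -0.74124264]), 'moment': array([-0.01019191, -0.00162871,  0.03879903]), 'grip_force': 0.0, 'grip_width': 0.08706802699091802}
```

View pics/top0.png

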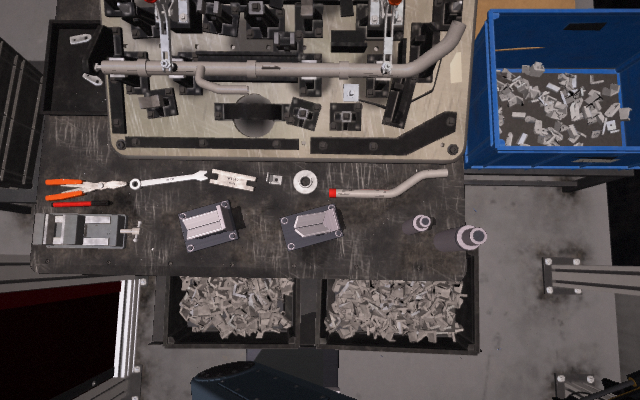

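View pics/side0.png

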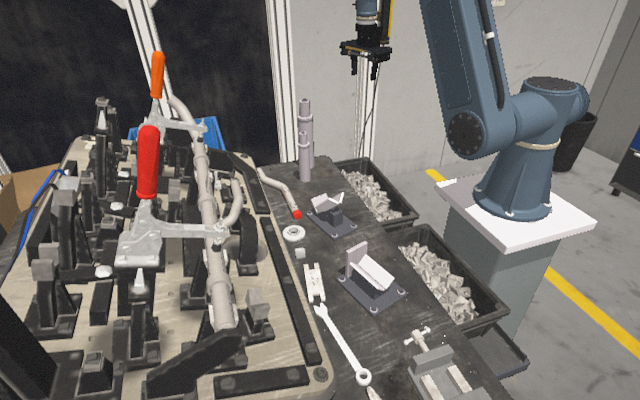

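The two spigot-like parts in the top view are at (422,223), the smaller one, and (470,236), which is larger and taller. The task means the smaller. Next I'll view a crop of these and both fixtures.

Run:
```python
from h import *
t=dict(np.load("pics/top0.npz"));s=dict(np.load("pics/side0.npz"))
a=cv2.resize(t["color"][190:260,170:330],(800,350),interpolation=3)
b=cv2.resize(s["color"][180:320,300:420],(343,400)[::1],interpolation=3)
c=cv2.resize(t["color"][195:265,395:495],(400,280),interpolation=3)
im=np.zeros((600,800,3),np.uint8); im[:350]=a
cv2.imwrite("pics/c1.png",a)
im=np.zeros((500,800,3),np.uint8); im[:280,:400]=c
b=cv2.resize(s["color"][90:320,290:420],(283,500),interpolation=3); im[:500,420:703]=b
cv2.imwrite("pics/c2.png",im)
P=cloud(t)
for u,v in [(422,219),(422,223),(470,232),(420,240),(207,226),(312,228),(305,182),(274,180),(232,180)]: print(u,v,P[v,u].round(3))
m=np.isfinite(P[...,2])
for n,(u0,u1,v0,v1) in dict(small=(408,434,208,236),big=(445,495,218,255)).items():
    q=P[v0:v1,u0:u1].reshape(-1,3)
    h,e=np.histogram(q[:,2],bins=np.arange(-.02,.3,.01)); print(n,[(round(x,2),k) for x,k in zip(e,h) if k])
    for zlo,zhi in((.15,.3),(.115,.145)):
        k=q[(q[:,2]>zlo)&(q[:,2]<zhi)]
        if len(k):print(zlo,len(k),np.median(k,0).round(4),k.min(0).round(3),k.max(0).round(3))
```

```text
422 219 [ 0.537 -0.315  0.168]
422 223 [ 0.529 -0.315  0.168]
470 232 [ 0.507 -0.389  0.235]
420 240 [ 0.503 -0.349  0.002]
207 226 [0.525 0.158 0.043]
312 228 [ 0.523 -0.088  0.063]
305 182 [ 0.641 -0.067 -0.001]
274 180 [0.645 0.01  0.003]
232 180 [0.642 0.112 0.008]
small [(np.float64(-0.01), np.int64(175)), (np.float64(0.0), np.int64(209)), (np.float64(0.01), np.int64(3)), (np.float64(0.02), np.int64(1)), (np.float64(0.03), np.int64(2)), (np.float64(0.04), np.int64(3)), (np.float64(0.05), np.int64(5)), (np.float64(0.06), np.int64(8)), (np.float64(0.07), np.int64(11)), (np.float64(0.08), np.int64(18)), (np.float64(0.09), np.int64(11)), (np.float64(0.1), np.int64(19)), (np.float64(0.11), np.int64(12)), (np.float64(0.12), np.int64(57)), (np.float64(0.13), np.int64(59)), (np.float64(0.14), np.int64(11)), (np.float64(0.15), np.int64(14)), (np.float64(0.16), np.int64(106))]
0.15 120 [ 0.5328 -0.3197  0.1648] [ 0.521 -0.333  0.15 ] [ 0.543 -0.309  0.169]
0.115 128 [ 0.5278 -0.3115  0.1302] [ 0.515 -0.337  0.116] [ 0.549 -0.303  0.144]
big [(np.float64(-0.01), np.int64(125)), (np.float64
[... 226 characters left out ...]
loat64(0.08), np.int64(12)), (np.float64(0.09), np.int64(16)), (np.float64(0.1), np.int64(31)), (np.float64(0.11), np.int64(34)), (np.float64(0.12), np.int64(27)), (np.float64(0.13), np.int64(34)), (np.float64(0.14), np.int64(37)), (np.float64(0.15), np.int64(38)), (np.float64(0.16), np.int64(28)), (np.float64(0.17), np.int64(51)), (np.float64(0.18), np.int64(213)), (np.float64(0.19), np.int64(31)), (np.float64(0.2), np.int64(30)), (np.float64(0.21), np.int64(28)), (np.float64(0.22), np.int64(31)), (np.float64(0.23), np.int64(247))]
0.15 697 [ 0.4996 -0.3941  0.196 ] [ 0.475 -0.422  0.15 ] [ 0.525 -0.379  0.236]
0.115 98 [ 0.4969 -0.3828  0.1315] [ 0.476 -0.403  0.116] [ 0.526 -0.379  0.144]
```

View pics/c1.png

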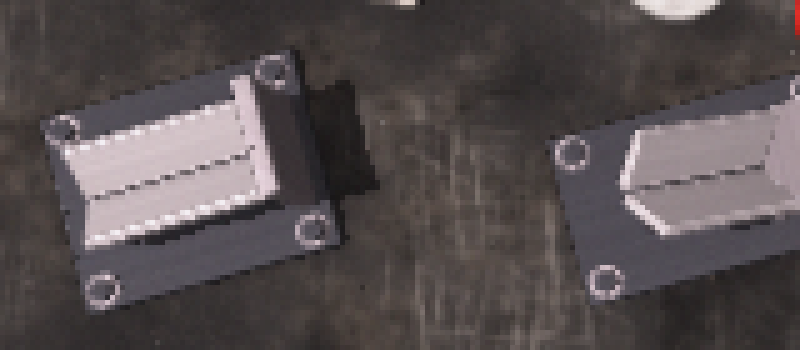

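View pics/c2.png

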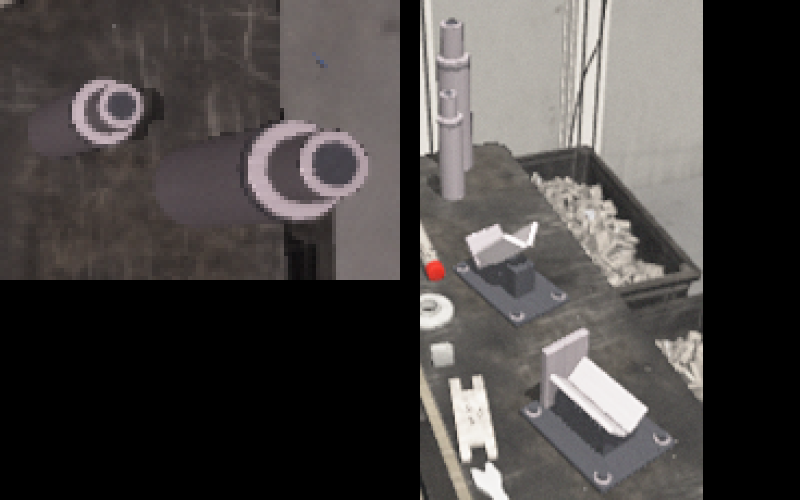

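The crops show the small stepped bar (crop pixel (105,110), top image (422,223)) at 167 mm high, which matches 165 mm. The taller one at (470,236) is about 235 mm. The left V, at (207,226), has the upright stop at its right end, so it is the fixture. The right V, at (312,228), is raised on a block with its open end to the left, so it is the rest.

```bash
cat >> h.py <<'E'
def ray(c,u,v,z):
    f=200/np.tan(np.radians(c["fov_y"])/2); M=np.linalg.inv(c["view"])
    d=M[:3,:3]@np.array([(u-c["cx"])/f,(v-c["cy"])/f,1]); return M[:3,3]+d*(z-M[2,3])/d[2]
E
python3 - <<'E'
from h import *
t=dict(np.load("pics/top0.npz"))
cr=lambda x,y:(170+x/5-.4,190+y/5-.4)
b=np.array([ray(t,*cr(*p),.010) for p in[(63,130),(275,70),(103,290),(313,229)]]);print("fix bolts",b.round(4).tolist(),b.mean(0).round(4))
g=[ray(t,*cr(*p),.0345) for p in[(90,197),(255,152)]];print("groove",np.round(g,4))
print("stop top face edge",[ray(t,*cr(*p),.086).round(4) for p in[(232,82),(255,195)]])
r=[ray(t,*cr(*p),z) for p,z in[((572,153),.01),((605,283),.01),((640,130),.1028),((665,235),.1028),((625,190),.0876)]];print("rest",np.round(r,4))
P=cloud(t)
for nm,(u0,u1,v0,v1) in dict(fix=(178,224,200,245),rest=(290,340,205,243)).items():
    q=P[v0:v1,u0:u1].reshape(-1,3); q=q[(q[:,2]>.022)&(q[:,2]<.13)]
    rng=np.random.default_rng(0)
    for it in range(4):
        best=None
        for _ in range(800):
            a=q[rng.choice(len(q),3,replace=False)];n=np.cross(a[1]-a[0],a[2]-a[0]);l=np.linalg.norm(n)
            if l<1e-6: continue
            n/=l; k=abs((q-a[0])@n)<.002
            if best is None or k.sum()>best.sum():best=k
        if best.sum()<40:break
        s=q[best];c=s.mean(0);n=np.linalg.svd(s-c)[2][2];n*=np.sign(n[2]);print(nm,best.sum(),c.round(4),n.round(3),"d",round(n@c,4));q=q[~best]
E
python3 - <<'E'
import sys;sys.path.insert(0,'.')
from h import *
t=dict(np.load("pics/top0.npz"))
cv2.imwrite("pics/c3.png",cv2.resize(t["color"][195:260,270:350],(800,600)[:1]+(650-50,),interpolation=3))
E
```

```text
fix bolts [[0.5517, 0.2295, 0.01], [0.5828, 0.1274, 0.01], [0.4746, 0.2055, 0.01], [0.5056, 0.1055, 0.01]] [0.5287 0.167  0.01  ]
groove [[0.5176 0.2064 0.0345]
 [0.5402 0.1293 0.0345]]
stop top face edge [array([0.567 , 0.1285, 0.086 ]), array([0.5162, 0.1156, 0.086 ])]
rest [[ 0.5445 -0.0187  0.01  ]
 [ 0.4821 -0.0363  0.01  ]
 [ 0.5465 -0.0572  0.1028]
 [ 0.5005 -0.0692  0.1028]
 [ 0.5211 -0.0502  0.0876]]
fix 304 [0.5381 0.1729 0.0456] [-0.642 -0.196  0.741] d -0.3455
fix 257 [0.5159 0.1651 0.047 ] [0.633 0.2   0.748] d 0.3949
fix 98 [0.5402 0.136  0.0777] [-0.131  0.381  0.915] d 0.0519
fix 54 [0.5294 0.1599 0.0523] [-0.002 -0.004  1.   ] d 0.0506
rest 316 [ 0.5421 -0.0839  0.0648] [-0.525 -0.68   0.512] d -0.1942
rest 248 [ 0.5195 -0.0911  0.0657] [ 0.82  -0.27   0.504] d 0.4839
rest 182 [ 0.5435 -0.1305  0.0447] [-0.177  0.69   0.702] d -0.1549
rest 51 [ 0.5383 -0.1144  0.0665] [ 0.084 -0.463  0.883] d 0.1567
```

View pics/c3.png

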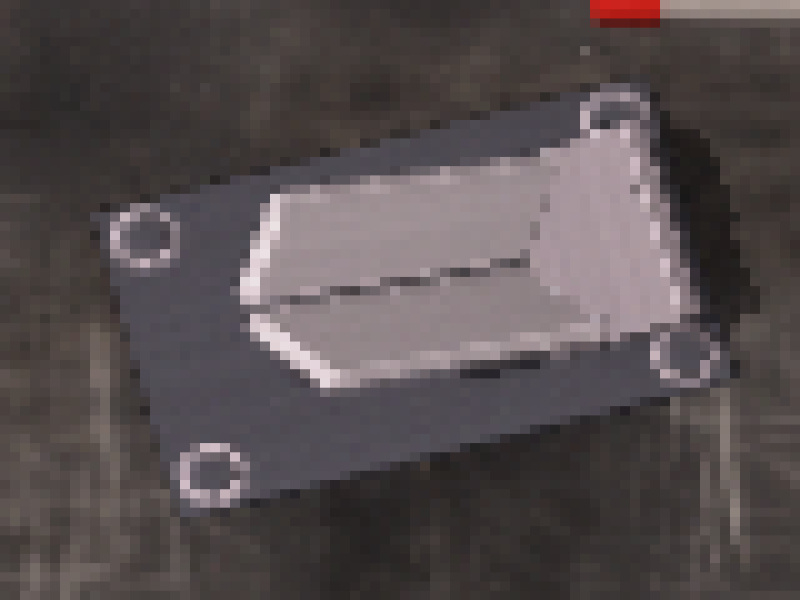

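Run:
```python
from h import *
n=np.array([[-.525,-.68,.512],[.82,-.27,.504],[-.177,.69,.702]]);d=np.array([-.1942+.018,.4839+.018,-.1549])
n/=np.linalg.norm(n,axis=1)[:,None]
print("rest seat",np.linalg.solve(n,d).round(4)); a=np.cross(n[0],n[1]);a/=np.linalg.norm(a);print("axis",a.round(3),np.degrees(np.arctan2(a[0],a[1])))
n=np.array([[-.642,-.196,.741],[.633,.2,.748],[0,0,1]]);x=np.array([-.294,.956,0]);
# axis of fixture at d+.018, passing y=.167
A=np.array([n[0],n[1],[0,1,0]]);p=np.linalg.solve(A,[-.3455+.018,.3949+.018,.167]);print("fix axis pt",p.round(4),np.cross(n[0],n[1]).round(3))
o=np.array([.5287,.167,0]);print("seat from bolts",(o-.05*x).round(4))
o=robot.get_obs();M=R.from_quat(o["tool_rot"]).as_matrix();print(M.round(3).tolist())
```

```text
rest seat [ 0.5434 -0.1284  0.0425]
axis [-0.205  0.685  0.7  ] -16.633788307199648
fix axis pt [0.5285 0.167  0.0601] [-0.295  0.949 -0.004]
seat from bolts [0.5434 0.1192 0.    ]
[[0.937, 0.35, -0.0], [0.35, -0.937, 0.002], [0.0, -0.002, -1.0]]
```

```bash
python3 -m pendant '[{"jaw":1,"linear":[0,0,-3],"twist":0},{"jaw":1,"linear":[0,0,-3],"twist":0},{"jaw":1,"linear":[3.5,-1.27,0],"twist":0},{"jaw":1,"linear":[3.5,-1.27,0],"twist":0},{"jaw":1,"linear":[3.5,-1.27,0],"twist":0},{"jaw":1,"linear":[3.5,-1.27,0],"twist":0},{"jaw":1,"linear":[3.5,-1.27,0],"twist":0},{"jaw":1,"linear":[3.5,-1.27,0],"twist":0},{"jaw":1,"linear":[3.5,-1.27,0],"twist":0},{"jaw":1,"linear":[3.5,-1.27,0],"twist":0}]'
python3 -m pendant '[{"jaw":1,"linear":[0,0,0],"twist":-6.5},{"jaw":1,"linear":[0,0,0],"twist":-6.5},{"jaw":1,"linear":[0,0,0],"twist":-6.5},{"jaw":1,"linear":[0,0,0],"twist":-6.5},{"jaw":1,"linear":[0,0,0],"twist":-6.5},{"jaw":1,"linear":[0,0,0],"twist":-6.5},{"jaw":1,"linear":[0,0,0],"twist":-6.5},{"jaw":1,"linear":[0,0,0],"twist":0}]'
cat >> h.py <<'E'
def st():
    o=robot.get_obs();M=R.from_quat(o["tool_rot"]).as_matrix()
    print(round(o["time"],2),"pos",o["position"].round(4),"yaw",np.degrees(np.arctan2(M[1,0],M[0,0])).round(2),"F",o["ft_force"].round(1),"w",round(o["grip_width"]*1e3,1),"g",round(o["grip_force"],1),"z",M[:,2].round(3),"q",o["q"].round(2)); return o,M
def to(target):
    o,M=st(); print("tool shift cm",(M.T@(np.array(target)-o["position"])*100).round(2))
E
python3 - <<'E'
from h import *
st(); c=cams.camera("wrist");np.savez("pics/w1.npz",**c);cv2.imwrite("pics/w1.png",c["color"])
q=cloud(c).reshape(-1,3);m=(abs(q[:,0]-.531)<.035)&(abs(q[:,1]+.319)<.035)
q=q[m]
for lo,hi in((.158,.172),(.122,.138)):
    k=q[(q[:,2]>lo)&(q[:,2]<hi)];
    if len(k): print(len(k),np.median(k,0).round(4),cv2.minEnclosingCircle(k[:,:2].astype(np.float32)))
E
```

```text
time: 0.93
position: [0.4466, -0.3905, 0.2991]
tool_rot: [0.984, 0.178, -0.0, -0.0]
ft_force: [0.4, -0.2, 0.1]
grip_width: 0.0869
grip_force: 0.0
time: 1.6
position: [0.4453, -0.3918, 0.299]
tool_rot: [0.838, 0.545, -0.0, -0.001]
ft_force: [-1.4, 0.6, 0.1]
grip_width: 0.0873
grip_force: 0.0
1.6 pos [ 0.4453 -0.3918  0.299 ] yaw 66.11 F [-1.4  0.6  0.1] w 87.3 g 0.0 z [-0.001  0.001 -1.   ] q [-0.91  0.42  1.44 -0.    1.28 -0.49]
560 [ 0.5328 -0.3225  0.1658] ((0.5332661271095276, -0.32243481278419495), 0.011959436349570751)
423 [ 0.5243 -0.3228  0.1305] ((0.5331343412399292, -0.3224537968635559), 0.018129022791981697)
```

View pics/w1.png

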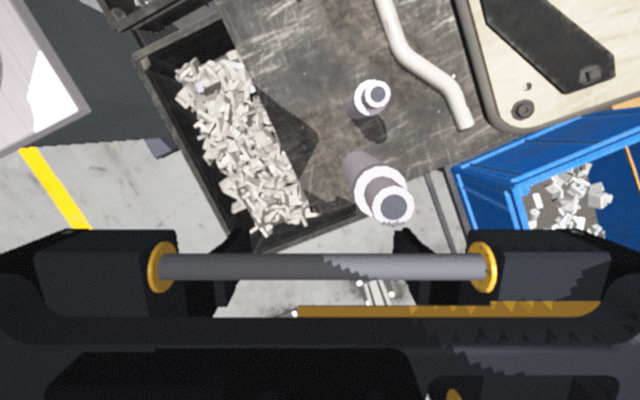

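The wrist view shows the target at (373,95), with radii of 12 and 18 mm as specified, and the larger look-alike at (390,205). The target is at (0.5332, -0.3224).

```bash
python3 -m pendant '[{"jaw":1,"linear":[3.3,1.74,0],"twist":0},{"jaw":1,"linear":[3.3,1.74,0],"twist":0},{"jaw":1,"linear":[3.3,1.74,0],"twist":0},{"jaw":1,"linear":[0,0,3.3],"twist":0},{"jaw":1,"linear":[0,0,3.3],"twist":0},{"jaw":1,"linear":[0,0,3],"twist":0},{"jaw":1,"linear":[0,0,0],"twist":0}]' >/dev/null
python3 -c "
from h import *
to([.5332,-.3224,.117])"
```

```text
2.23 pos [ 0.5302 -0.3196  0.1971] yaw 65.88 F [-0.9  0.9 -0.4] w 87.1 g 0.0 z [-0.01   0.009 -1.   ] q [-0.72  0.57  1.48 -0.    1.1  -0.3 ]
tool shift cm [-0.17  0.49  8.  ]
```

```bash
python3 -m pendant '[{"jaw":1,"linear":[0,0,0],"twist":0},{"jaw":1,"linear":[0,0,0],"twist":0}]' >/dev/null
python3 -c "
from h import *
to([.5332,-.3224,.117])"
```

```text
2.4 pos [ 0.5343 -0.3238  0.2049] yaw 65.91 F [-0.7 -0.1 -0. ] w 87.0 g 0.0 z [ 0.002 -0.002 -1.   ] q [-0.72  0.57  1.47  0.    1.1  -0.3 ]
tool shift cm [ 0.09 -0.18  8.79]
```

Nearly there, so go down and grip firmly.

```bash
python3 -m pendant '[{"jaw":1,"linear":[0.05,-0.15,2.5],"twist":0},{"jaw":1,"linear":[0,0,2.5],"twist":0},{"jaw":1,"linear":[0,0,2.5],"twist":0},{"jaw":1,"linear":[0,0,1.2],"twist":0},{"jaw":1,"linear":[0,0,0],"twist":0},{"jaw":1,"linear":[0,0,0],"twist":0},{"jaw":0,"linear":[0,0,0],"twist":0},{"jaw":0,"linear":[0,0,0],"twist":0},{"jaw":0,"linear":[0,0,0],"twist":0},{"jaw":0,"linear":[0,0,0],"twist":0},{"jaw":0,"linear":[0,0,0],"twist":0},{"jaw":0,"linear":[0,0,0],"twist":0}]' 40 >/dev/null
python3 -c "
from h import *
to([.5332,-.3224,.117])"
```

```text
3.4 pos [ 0.5325 -0.3219  0.1169] yaw 66.0 F [-0.2  0.   0.5] w 55.1 g 0.0 z [ 0. -0. -1.] q [-0.72  0.68  1.54  0.    0.92 -0.3 ]
tool shift cm [-0.01  0.08 -0.01]
```

```bash
python3 -m pendant '[{"jaw":0,"linear":[0,0,0],"twist":0},{"jaw":0,"linear":[0,0,0],"twist":0},{"jaw":0,"linear":[0,0,0],"twist":0},{"jaw":0,"linear":[0,0,0],"twist":0},{"jaw":0,"linear":[0,0,0],"twist":0},{"jaw":0,"linear":[0,0,0],"twist":0},{"jaw":0,"linear":[0,0,0],"twist":0},{"jaw":0,"linear":[0,0,-1],"twist":0},{"jaw":0,"linear":[0,0,-3],"twist":0},{"jaw":0,"linear":[0,0,-3],"twist":0},{"jaw":0,"linear":[0,0,-3],"twist":0},{"jaw":0,"linear":[0,0,0],"twist":0}]' 
python3 -m pendant '[{"jaw":0,"linear":[0,0,0],"twist":-6.6},{"jaw":0,"linear":[0,0,0],"twist":-6.6},{"jaw":0,"linear":[0,0,0],"twist":-6.6},{"jaw":0,"linear":[0,0,0],"twist":-6.6},{"jaw":0,"linear":[0,0,0],"twist":-6.6},{"jaw":0,"linear":[0,0,0],"twist":-6.5},{"jaw":0,"linear":[0,0,0],"twist":0},{"jaw":0,"linear":[0,0,0],"twist":0}]' >/dev/null
python3 -c "
from h import *
to([.5400,-.1162,.164])"
```

```text
time: 4.4
position: [0.5353, -0.3242, 0.2232]
tool_rot: [0.839, 0.545, 0.002, 0.006]
ft_force: [1.4, -1.1, -2.7]
grip_width: 0.0351
grip_force: 40.0
5.07 pos [ 0.5317 -0.3214  0.2155] yaw 105.33 F [ 0.2  0.2 -3.5] w 35.1 g 40.0 z [-0.002  0.002 -1.   ] q [-0.72  0.55  1.47  0.    1.13 -0.99]
tool shift cm [19.56  6.23  5.18]
```

```bash
python3 -m pendant '[{"jaw":0,"linear":[2.45,0.78,0],"twist":0},{"jaw":0,"linear":[2.45,0.78,0],"twist":0},{"jaw":0,"linear":[2.45,0.78,0],"twist":0},{"jaw":0,"linear":[2.45,0.78,0],"twist":0},{"jaw":0,"linear":[2.45,0.78,0],"twist":0},{"jaw":0,"linear":[2.45,0.78,0],"twist":0},{"jaw":0,"linear":[2.45,0.78,0],"twist":0},{"jaw":0,"linear":[2.45,0.78,0],"twist":0},{"jaw":0,"linear":[0,0,0],"twist":0},{"jaw":0,"linear":[0,0,0],"twist":0},{"jaw":0,"linear":[0,0,0],"twist":0},{"jaw":0,"linear":[0,0,0],"twist":0}]' >/dev/null
python3 -c "
from h import *
to([.5400,-.1162,.164])
c=cams.camera('side');cv2.imwrite('pics/s1.png',cv2.resize(c['color'][60:280,240:500],(709,600)))"
```

```text
6.07 pos [ 0.5404 -0.1172  0.2165] yaw 105.4 F [ 0.1 -0.3 -2.5] w 34.9 g 40.0 z [ 0.    -0.001 -1.   ] q [-0.42  0.46  1.64 -0.    1.04 -0.68]
tool shift cm [ 0.11 -0.01  5.25]
```

View pics/s1.png

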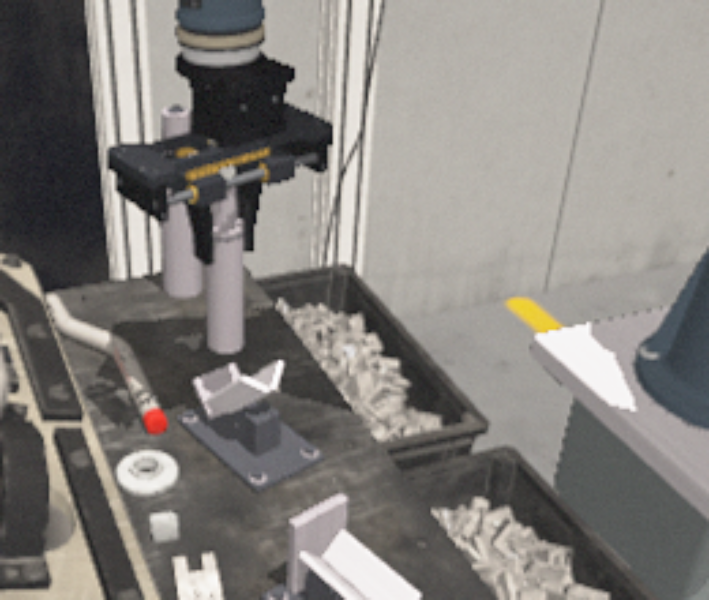

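The spigot hangs upright over the rest, with its foot at crop pixel (225,345). Lower it until it touches.

```bash
python3 -m pendant '[{"jaw":0,"linear":[0.1,0,2],"twist":0},{"jaw":0,"linear":[0,0,2],"twist":0},{"jaw":0,"linear":[0,0,0.5],"twist":0},{"jaw":0,"linear":[0,0,0],"twist":0},{"jaw":0,"linear":[0,0,0.4],"twist":0},{"jaw":0,"linear":[0,0,0.2],"twist":0},{"jaw":0,"linear":[0,0,0],"twist":0}]' 25
python3 -c "
from h import *
to([.5400,-.1162,.164])"
```

```text
time: 6.7
position: [0.5402, -0.1161, 0.1661]
tool_rot: [0.605, 0.796, -0.0, 0.001]
ft_force: [-1.2, -0.9, -2.4]
grip_width: 0.035
grip_force: 25.0
6.7 pos [ 0.5402 -0.1161  0.1661] yaw 105.5 F [-1.2 -0.9 -2.4] w 35.0 g 25.0 z [ 0.001 -0.001 -1.   ] q [-0.41  0.53  1.69 -0.    0.92 -0.68]
tool shift cm [-0.   -0.02  0.21]
```

```bash
python3 -m pendant '[{"jaw":0,"linear":[0,0,0.2],"twist":0},{"jaw":0,"linear":[0,0,0.2],"twist":0},{"jaw":0,"linear":[0.6,0,0.05],"twist":0},{"jaw":0,"linear":[0.6,0,0.06],"twist":0},{"jaw":0,"linear":[0.55,0,0.1],"twist":0},{"jaw":0,"linear":[0,0,0],"twist":0}]' 10
python3 -m pendant '[{"jaw":0,"linear":[0.6,0,0.17],"twist":0},{"jaw":0,"linear":[0.6,0,0.2],"twist":0},{"jaw":0,"linear":[0.5,0,0.25],"twist":0},{"jaw":0,"linear":[0,0,0],"twist":0}]'
python3 -c "
from h import *
st()
c=cams.camera('side');cv2.imwrite('pics/s2.png',cv2.resize(c['color'][60:280,240:500],(709,600)))"
```

```text
time: 7.2
position: [0.5348, -0.0972, 0.1598]
tool_rot: [0.605, 0.796, 0.0, -0.0]
ft_force: [-1.1, 1.1, 2.4]
grip_width: 0.0355
grip_force: 10.0
time: 7.53
position: [0.5297, -0.0806, 0.1522]
tool_rot: [0.605, 0.796, 0.0, -0.001]
ft_force: [-0.2, 0.1, -0.9]
grip_width: 0.0355
grip_force: 10.0
7.53 pos [ 0.5297 -0.0806  0.1522] yaw 105.54 F [-0.2  0.1 -0.9] w 35.5 g 10.0 z [-0.002  0.001 -1.   ] q [-0.36  0.53  1.74  0.    0.87 -0.63]
```

View pics/s2.png

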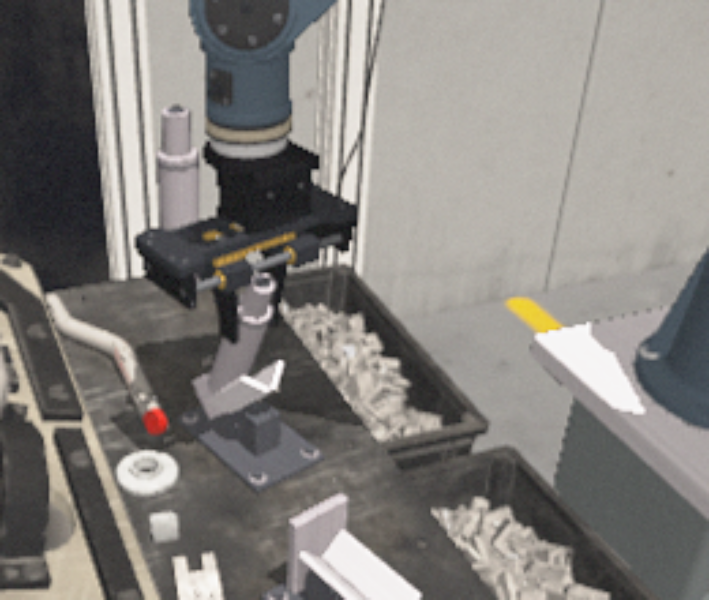

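The spigot is tilting as planned: its foot is in the trough and its neck leans toward the open end at about crop pixel (262,285). Continue the arc.

```bash
python3 -m pendant '[{"jaw":0,"linear":[0.55,0,0.3],"twist":0},{"jaw":0,"linear":[0.55,0,0.33],"twist":0},{"jaw":0,"linear":[0.5,0,0.36],"twist":0},{"jaw":0,"linear":[0.4,0,0.35],"twist":0},{"jaw":0,"linear":[0.4,0,0.35],"twist":0},{"jaw":0,"linear":[0.35,0,0.35],"twist":0},{"jaw":0,"linear":[0,0,0],"twist":0},{"jaw":0,"linear":[0,0,0],"twist":0}]'
python3 -c "
from h import *
to([.5209,-.0473,.124])"
```

```text
time: 8.25
position: [0.523, -0.0554, 0.1324]
tool_rot: [0.605, 0.796, -0.0, -0.0]
ft_force: [-0.6, -0.0, -2.6]
grip_width: 0.0358
grip_force: 10.0
8.25 pos [ 0.523  -0.0554  0.1324] yaw 105.52 F [-0.6 -0.  -2.6] w 35.8 g 10.0 z [-0.001  0.    -1.   ] q [-0.32  0.56  1.78 -0.    0.81 -0.59]
tool shift cm [0.83 0.01 0.84]
```

```bash
python3 -m pendant '[{"jaw":0,"linear":[0.4,0,0.4],"twist":0},{"jaw":0,"linear":[0.4,0,0.4],"twist":0},{"jaw":0,"linear":[0,0,0],"twist":0},{"jaw":0,"linear":[0,0,0],"twist":0}]'
python3 - <<'E'
from h import *
st()
c=cams.camera('side');cv2.imwrite('pics/s3.png',cv2.resize(c['color'][130:250,280:400],(600,600)))
for n in('side','top'):
    c=cams.camera(n) 
    q=cloud(c).reshape(-1,3);d=np.array([-.267,.964,0]);s0=np.array([.5434,-.1284,.042]);r=q-s0
    a=(d+[0,0,1])/np.sqrt(2);s=r@a;l=r@np.array([.964,.267,0]);h=r@np.cross(a,np.array([.964,.267,0]))
    up=np.sign(np.cross(a,np.array([.964,.267,0]))[2]);h=h*up
    # top ridge of visible surface per section
    for lo in range(0,170,15):
        m=(s*1e3>lo)&(s*1e3<lo+15)&(abs(l)<.02)&(h<.04)&(h>-.03)
        if m.sum()>3:print(n,lo,m.sum(),"max h",(np.percentile(h[m],90)*1e3).round(1),"l",(np.median(l[m])*1e3).round(1))
E
```

```text
time: 8.58
position: [0.5199, -0.048, 0.1246]
tool_rot: [0.605, 0.796, -0.001, -0.001]
ft_force: [-3.5, -2.6, -0.9]
grip_width: 0.0357
grip_force: 10.0
8.58 pos [ 0.5199 -0.048   0.1246] yaw 105.54 F [-3.5 -2.6 -0.9] w 35.7 g 10.0 z [-0.003 -0.    -1.   ] q [-0.31  0.57  1.79 -0.    0.79 -0.58]
side 0 42 max h 18.1 l 14.4
side 15 47 max h 19.6 l 13.5
side 30 42 max h 18.2 l 13.9
side 45 42 max h 15.1 l 14.8
side 60 46 max h 14.8 l 14.1
side 75 56 max h 10.5 l 8.1
side 90 9 max h -16.7 l 5.4
side 105 14 max h -11.7 l 12.4
side 120 97 max h 14.3 l 7.9
side 135 53 max h 19.4 l 9.1
side 150 45 max h 1.9 l 7.3
side 165 50 max h 1.9 l 0.8
top 0 69 max h 25.1 l -4.6
top 15 80 max h 24.6 l -4.2
top 30 80 max h 23.9 l -4.4
top 45 60 max h 22.1 l -7.6
top 60 8 max h 19.1 l -13.6
```

View pics/s3.png

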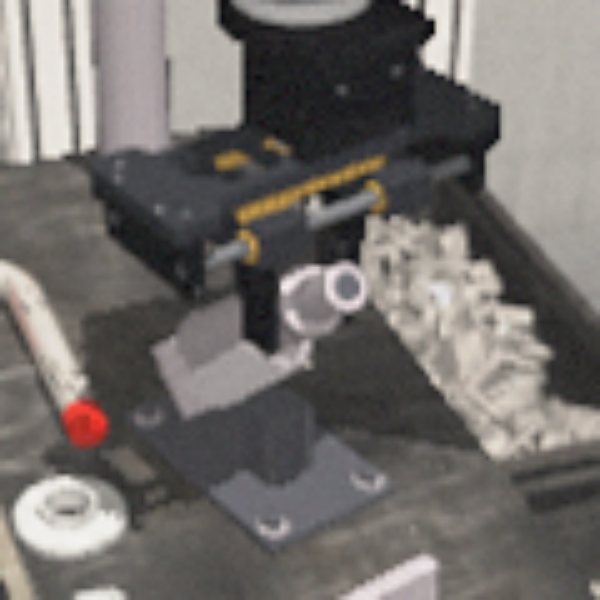

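The spigot lies along the trough, slightly high at the foot, so releasing should let it settle.

```bash
python3 -m pendant '[{"jaw":0.6,"linear":[0,0,0],"twist":0},{"jaw":0.6,"linear":[0,0,0],"twist":0},{"jaw":0.6,"linear":[0,0,0],"twist":0},{"jaw":0.6,"linear":[0,0,0],"twist":0},{"jaw":0.6,"linear":[0,0,0],"twist":0},{"jaw":0.6,"linear":[0,0,0],"twist":0},{"jaw":0.6,"linear":[0,0,0],"twist":0},{"jaw":0.6,"linear":[0,0,0],"twist":0},{"jaw":0.6,"linear":[0,0,0],"twist":0}]'
python3 - <<'E'
from h import *
st()
for n in('side','top'):
    c=cams.camera(n) 
    q=cloud(c).reshape(-1,3);d=np.array([-.267,.964,0]);s0=np.array([.5434,-.1284,.042]);r=q-s0
    b=np.array([.964,.267,0]);a=(d+[0,0,1])/np.sqrt(2);s=r@a;l=r@b;h=r@np.cross(b,a);
    for lo in range(0,195,15):
        m=(s*1e3>lo)&(s*1e3<lo+15)&(abs(l)<.02)&(h<.04)&(h>-.03)
        if m.sum()>3:print(n,lo,m.sum(),"max h",(np.percentile(h[m],90)*1e3).round(1),"l",(np.median(l[m])*1e3).round(1))
    cv2.imwrite('pics/s4%s.png'%n,c['color'])
E
```

```text
time: 9.48
position: [0.5212, -0.0479, 0.1249]
tool_rot: [0.605, 0.796, 0.0, 0.0]
ft_force: [-0.2, 0.2, 0.3]
grip_width: 0.0522
grip_force: 0.0
9.48 pos [ 0.5212 -0.0479  0.1249] yaw 105.5 F [-0.2  0.2  0.3] w 52.2 g 0.0 z [ 0. -0. -1.] q [-0.31  0.57  1.79  0.    0.79 -0.58]
side 0 47 max h 15.1 l 13.3
side 15 33 max h 14.4 l 12.5
side 30 41 max h 13.9 l 12.1
side 45 38 max h 13.1 l 12.7
side 60 27 max h 4.8 l 11.2
side 75 45 max h -16.9 l 3.1
side 90 13 max h -9.7 l 11.0
side 105 30 max h 11.4 l 14.7
side 120 93 max h 13.0 l 9.2
side 135 28 max h 5.9 l 9.3
side 150 63 max h 6.2 l 5.4
side 165 30 max h 5.4 l 0.4
side 180 61 max h 39.2 l -1.1
top 0 91 max h 19.8 l 1.2
top 15 75 max h 20.5 l -6.7
top 30 74 max h 19.5 l -4.8
top 45 48 max h 19.2 l -9.8
top 60 8 max h 19.0 l -11.5
```

Run:
```python
from h import *
c=cams.camera('side');q=cloud(c).reshape(-1,3);d=np.array([-.267,.964,0]);r=q-[.5434,-.1284,.042]
b=np.array([.964,.267,0]);a=(d+[0,0,1])/np.sqrt(2);s=r@a;l=r@b;h=r@np.cross(b,a)
m=(abs(l)<.014)&(abs(h)<.014)&(s>.13)&(s<.2);print(np.histogram(s[m],bins=np.arange(.13,.2,.005)))
cv2.imwrite('pics/s5.png',cv2.resize(c['color'][130:250,280:400],(600,600)))
```

```text
(array([13, 10,  9, 11, 10,  8, 52, 21,  0,  0,  0,  0,  0,  0]), array([0.13 , 0.135, 0.14 , 0.145, 0.15 , 0.155, 0.16 , 0.165, 0.17 ,
       0.175, 0.18 , 0.185, 0.19 , 0.195, 0.2  ]))
```

View pics/s5.png

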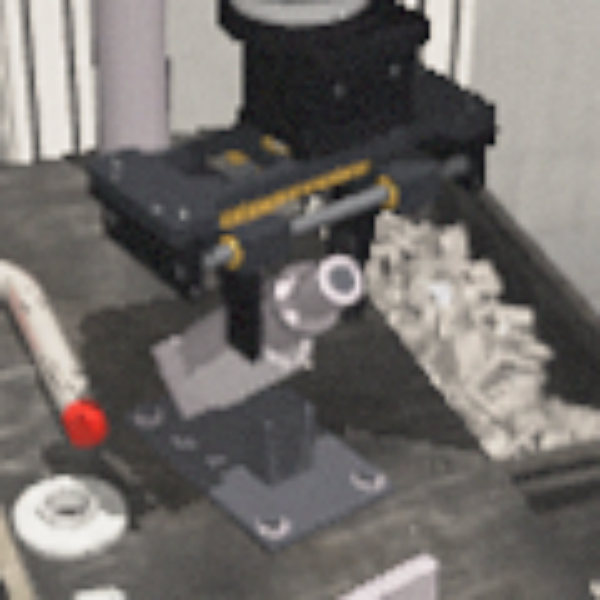

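The spigot is seated in the rest, with its neck end at s = 164 mm and the fingers clear. Regrasp firmly and lift.

```bash
python3 -m pendant '[{"jaw":0,"linear":[0,0,0],"twist":0},{"jaw":0,"linear":[0,0,0],"twist":0},{"jaw":0,"linear":[0,0,0],"twist":0},{"jaw":0,"linear":[0,0,0],"twist":0},{"jaw":0,"linear":[0,0,0],"twist":0},{"jaw":0,"linear":[0,0,0],"twist":0},{"jaw":0,"linear":[0,0,-0.5],"twist":0},{"jaw":0,"linear":[0,0,-1.5],"twist":0},{"jaw":0,"linear":[0,0,-2],"twist":0},{"jaw":0,"linear":[0,0,-2.5],"twist":0},{"jaw":0,"linear":[0,0,-2.5],"twist":0},{"jaw":0,"linear":[0,0,0],"twist":0}]' 60
cat >> h.py <<'E'
def pose_in(c,g):
    "fit spigot axis from points near body, in vertical plane through grasp g along dir d"
    pass
E
python3 - <<'E'
from h import *
st()
c=cams.camera('side');np.savez('pics/s6.npz',**c);cv2.imwrite('pics/s6.png',cv2.resize(c['color'][60:280,240:500],(709,600)))
E
```

```text
time: 10.63
position: [0.5247, -0.0484, 0.2192]
tool_rot: [0.605, 0.796, 0.002, 0.005]
ft_force: [1.2, -0.2, -2.8]
grip_width: 0.0346
grip_force: 59.9
10.63 pos [ 0.5247 -0.0484  0.2192] yaw 105.49 F [ 1.2 -0.2 -2.8] w 34.6 g 59.9 z [ 0.011 -0.002 -1.   ] q [-0.3   0.42  1.71  0.    1.   -0.58]
```

View pics/s6.png

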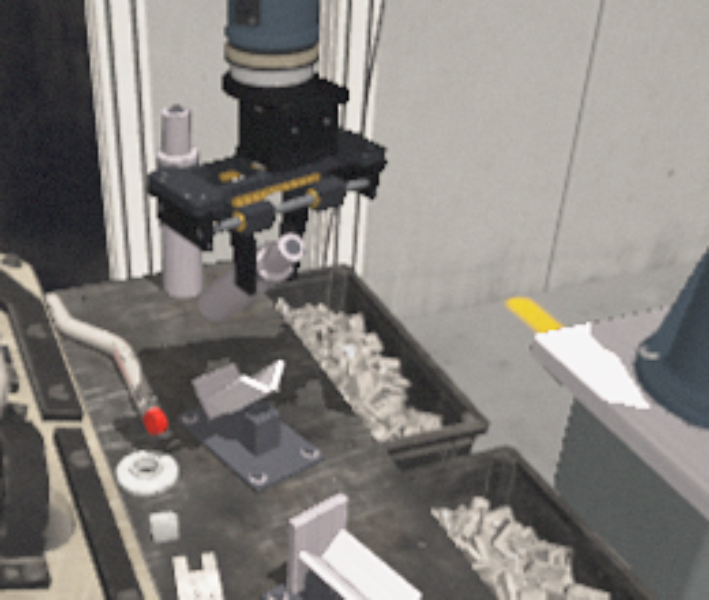

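Still at 45° in the grip, with the neck end at crop pixel (290,245). Carry it to the fixture, checking by numbers only from here on.

```bash
python3 -m pendant '[{"jaw":0,"linear":[1,0,0],"twist":-1.7},{"jaw":0,"linear":[2.4,0.5,0],"twist":0},{"jaw":0,"linear":[2.5,0.7,0],"twist":0},{"jaw":0,"linear":[2.5,0.7,0],"twist":0},{"jaw":0,"linear":[2.5,0.7,0],"twist":0},{"jaw":0,"linear":[2.5,0.7,0],"twist":0},{"jaw":0,"linear":[2.5,0.7,0],"twist":0},{"jaw":0,"linear":[2.5,0.7,0],"twist":0},{"jaw":0,"linear":[2.5,0.7,0],"twist":0},{"jaw":0,"linear":[2.5,0.7,0],"twist":0},{"jaw":0,"linear":[2,0.7,0],"twist":0},{"jaw":0,"linear":[0.5,0,0],"twist":0}]' >/dev/null
python3 -m pendant '[{"jaw":0,"linear":[0,0,0],"twist":0},{"jaw":0,"linear":[0,0,0],"twist":0},{"jaw":0,"linear":[0,0,0],"twist":0}]' >/dev/null
cat >> h.py <<'E'
def fit(name="side"):
    "spigot in the fixture frame: residual fit of foot (x,z) and pitch from cloud"
    from scipy.optimize import least_squares
    o,M=st(); c=cams.camera(name);q=cloud(c).reshape(-1,3);f=np.array([-.296,.955,0]);f/=np.linalg.norm(f);b=np.array([f[1],-f[0],0])
    s0=np.array([.5434,.1192,.06]);r=q-s0;X=r@f;Y=r@b;Z=r[:,2]
    t=o["position"]-s0;g=np.array([t@f,t[2]+.002]);gy=t@b
    m=np.isfinite(X)&(abs(Y-gy)<.02)&(np.hypot(X-g[0],Z-g[1])<.125);X,Y,Z=X[m],Y[m]-gy,Z[m]
    best=None
    for phi in np.radians(np.arange(-10,91,2.5)):
        def res(p,full=False):
            ph,off,yo,l0=p;a=np.array([np.cos(ph),np.sin(ph)]);n=np.array([-a[1],a[0]])
            s=(X-g[0])*a[0]+(Z-g[1])*a[1]+l0;h=(X-g[0])*n[0]+(Z-g[1])*n[1]-off
            d=np.hypot(h,Y-yo)-np.where(s>.130,.012,.018); e=np.maximum(-s,s-.165)
            return np.where(e>0,np.hypot(np.maximum(d,0),e),np.where(d>0,d,np.minimum(-d,np.minimum(np.abs(e),np.abs(d)))))
        for l0 in(.11,.119,.127):
            k=(res([phi,0,0,l0])<.0025).sum()
            if best is None or k>best[0]:best=(k,phi,l0)
    s=least_squares(lambda p:np.minimum(res(p),.004),[best[1],0,0,best[2]],x_scale=[.05,.002,.002,.003],diff_step=1e-3)
    ph,off,yo,l0=s.x;a=np.array([np.cos(ph),np.sin(ph)]);n=np.array([-a[1],a[0]]);F=g+off*n-l0*a
    print("grid",best[0],round(np.degrees(best[1]),1),"fit pitch",np.degrees(ph).round(1),"foot x,y,z mm",(F[0]*1e3).round(1),((gy+yo)*1e3).round(1),(F[1]*1e3+60).round(1),"l0",(l0*1e3).round(1),"tcp x,y,z",(t@f*1e3).round(1),(gy*1e3).round(1),(o["position"][2]*1e3).round(1))
E
python3 -c "
from h import *
fit();fit('top');to([.5123,.2195,.22])"
```

```text
11.93 pos [0.509  0.2189 0.2138] yaw 107.19 F [ 0.2 -0.4 -2.8] w 34.9 g 59.9 z [-0.002 -0.001 -1.   ] q [ 0.2   0.47  1.64 -0.    1.04 -0.1 ]
grid 637 45.0 fit pitch 43.9 foot x,y,z mm 20.3 -4.3 132.0 l0 119.4 tcp x,y,z 105.4 -3.3 213.8
11.98 pos [0.5094 0.2187 0.2141] yaw 107.15 F [ 0.  -0.7 -2.3] w 35.1 g 59.9 z [-0.002 -0.001 -1.   ] q [ 0.2   0.47  1.64 -0.    1.04 -0.1 ]
grid 824 45.0 fit pitch 43.3 foot x,y,z mm 22.1 -2.4 134.5 l0 116.4 tcp x,y,z 105.1 -3.0 214.1
12.03 pos [0.5096 0.2186 0.2144] yaw 107.13 F [-0.4  0.4 -3. ] w 35.1 g 59.9 z [-0.001 -0.    -1.   ] q [ 0.2   0.47  1.64 -0.    1.04 -0.09]
tool shift cm [ 0.    0.28 -0.56]
```

```bash
python3 -m pendant '[{"jaw":0,"linear":[0,0.28,1.5],"twist":0},{"jaw":0,"linear":[0,0,2],"twist":0},{"jaw":0,"linear":[0,0,2],"twist":0},{"jaw":0,"linear":[0,0,1],"twist":0},{"jaw":0,"linear":[0,0,0],"twist":0},{"jaw":0,"linear":[0,0,0.3],"twist":0},{"jaw":0,"linear":[0,0,0.3],"twist":0},{"jaw":0,"linear":[0,0,0.2],"twist":0},{"jaw":0,"linear":[0,0,0],"twist":0}]' 30
python3 -c "
from h import *
fit()"
```

```text
time: 12.78
position: [0.5128, 0.2206, 0.1423]
tool_rot: [0.593, 0.805, 0.0, 0.0]
ft_force: [0.3, 0.3, -3.1]
grip_width: 0.0355
grip_force: 29.9
12.78 pos [0.5128 0.2206 0.1423] yaw 107.2 F [ 0.3  0.3 -3.1] w 35.5 g 29.9 z [ 0.001  0.    -1.   ] q [ 0.21  0.57  1.69  0.    0.88 -0.09]
grid 428 45.0 fit pitch 44.3 foot x,y,z mm 21.4 0.2 60.3 l0 119.1 tcp x,y,z 105.9 0.8 142.3
```

```bash
python3 -m pendant '[{"jaw":0,"linear":[0,0,0.25],"twist":0},{"jaw":0,"linear":[0,0,0.25],"twist":0},{"jaw":0,"linear":[0.6,0,0.65],"twist":0},{"jaw":0,"linear":[0.6,0,0.65],"twist":0},{"jaw":0,"linear":[0.35,0,0.55],"twist":0},{"jaw":0,"linear":[0.35,0,0.55],"twist":0},{"jaw":0,"linear":[0.35,0,0.6],"twist":0},{"jaw":0,"linear":[0,0,0],"twist":0},{"jaw":0,"linear":[0,0,0],"twist":0}]' 10
python3 -c "
from h import *
fit()"
```

```text
time: 13.58
position: [0.5055, 0.2424, 0.1062]
tool_rot: [0.593, 0.805, -0.0, -0.0]
ft_force: [-1.2, 1.2, -0.3]
grip_width: 0.0357
grip_force: 10.0
13.58 pos [0.5055 0.2424 0.1062] yaw 107.24 F [-1.2  1.2 -0.3] w 35.7 g 10.0 z [-0.001 -0.    -1.   ] q [ 0.25  0.63  1.71  0.    0.8  -0.05]
grid 331 90.0 fit pitch 89.1 foot x,y,z mm 129.4 0.6 -1.0 l0 109.2 tcp x,y,z 128.8 0.3 106.2
```

```bash
sed -i 's/np.arange(-10,91,2.5)/np.arange(-10,55,2.5)/' h.py; python3 -c "
from h import *
fit();fit('top')"
```

```text
13.63 pos [0.5057 0.2421 0.1065] yaw 107.21 F [-1.1  1.5 -0.9] w 35.9 g 10.0 z [-0.001 -0.    -1.   ] q [ 0.25  0.63  1.71 -0.    0.8  -0.05]
grid 292 17.5 fit pitch 26.4 foot x,y,z mm 24.6 0.5 51.6 l0 118.5 tcp x,y,z 128.6 0.3 106.5
13.68 pos [0.5058 0.242  0.1067] yaw 107.2 F [-1.4  0.4 -2.4] w 35.7 g 10.0 z [-0. -0. -1.] q [ 0.25  0.63  1.71 -0.    0.8  -0.05]
grid 602 27.5 fit pitch 23.7 foot x,y,z mm 17.0 1.0 56.0 l0 123.2 tcp x,y,z 128.4 0.4 106.7
```

Pitch is about 25°, as planned. Carry on down to level.

```bash
python3 -m pendant '[{"jaw":0,"linear":[0.25,0,0.6],"twist":0},{"jaw":0,"linear":[0.25,0,0.6],"twist":0},{"jaw":0,"linear":[0.2,0,0.65],"twist":0},{"jaw":0,"linear":[0.15,0,0.8],"twist":0},{"jaw":0,"linear":[0.15,0,0.8],"twist":0},{"jaw":0,"linear":[0.1,0,0.6],"twist":0},{"jaw":0,"linear":[0,0,0.5],"twist":0},{"jaw":0,"linear":[0,0,0],"twist":0},{"jaw":0,"linear":[0,0,0],"twist":0}]' 10
python3 -c "
from h import *
fit();fit('top')"
```

```text
time: 14.48
position: [0.5016, 0.2521, 0.0607]
tool_rot: [0.593, 0.805, -0.001, -0.001]
ft_force: [-2.7, -0.8, -1.3]
grip_width: 0.0355
grip_force: 10.0
14.48 pos [0.5016 0.2521 0.0607] yaw 107.2 F [-2.7 -0.8 -1.3] w 35.5 g 10.0 z [-0.003 -0.001 -1.   ] q [ 0.27  0.71  1.72 -0.    0.71 -0.03]
grid 272 2.5 fit pitch -1.2 foot x,y,z mm 23.4 -0.7 60.3 l0 115.8 tcp x,y,z 139.3 -0.6 60.7
14.53 pos [0.5017 0.2521 0.061 ] yaw 107.19 F [-2.8 -1.5 -1.4] w 35.8 g 10.0 z [-0.002 -0.001 -1.   ] q [ 0.27  0.71  1.72 -0.    0.71 -0.03]
grid 642 2.5 fit pitch -0.6 foot x,y,z mm 12.3 -0.2 60.7 l0 127.0 tcp x,y,z 139.3 -0.5 61.0
```

```bash
python3 -m pendant '[{"jaw":0,"linear":[-0.3,0,0.15],"twist":0},{"jaw":0,"linear":[-0.4,0,0],"twist":0},{"jaw":0,"linear":[-0.4,0,0],"twist":0},{"jaw":0,"linear":[-0.3,0,0],"twist":0},{"jaw":0,"linear":[-0.1,0,0],"twist":0},{"jaw":0,"linear":[0,0,0],"twist":0},{"jaw":0,"linear":[0,0,0],"twist":0}]' 15
python3 -c "
from h import *
fit();fit('top')"
```

```text
time: 15.17
position: [0.5057, 0.2382, 0.0604]
tool_rot: [0.594, 0.805, -0.001, -0.001]
ft_force: [-4.3, 1.2, 2.7]
grip_width: 0.0354
grip_force: 15.0
15.17 pos [0.5057 0.2382 0.0604] yaw 107.17 F [-4.3  1.2  2.7] w 35.4 g 15.0 z [-0.002  0.    -1.   ] q [ 0.24  0.71  1.73  0.    0.71 -0.06]
grid 265 -10.0 fit pitch -1.9 foot x,y,z mm 9.3 -0.8 61.4 l0 115.4 tcp x,y,z 124.8 -0.8 60.4
15.22 pos [0.5057 0.2382 0.0604] yaw 107.17 F [-5.6  2.8  3.5] w 35.9 g 15.0 z [-0.002  0.    -1.   ] q [ 0.24  0.71  1.73  0.    0.71 -0.06]
grid 566 0.0 fit pitch -2.4 foot x,y,z mm -2.2 -0.7 63.4 l0 127.0 tcp x,y,z 124.9 -0.8 60.4
```

```bash
python3 -m pendant '[{"jaw":0,"linear":[-0.2,0,-0.05],"twist":0},{"jaw":0,"linear":[-0.2,0,0],"twist":0},{"jaw":0,"linear":[0,0,0],"twist":0},{"jaw":0,"linear":[0,0,0],"twist":0}]' 15
python3 -m pendant '[{"jaw":0,"linear":[-0.15,0,0],"twist":0},{"jaw":0,"linear":[0,0,0],"twist":0},{"jaw":0,"linear":[0,0,0],"twist":0}]' 15
python3 -m pendant '[{"jaw":0,"linear":[-0.15,0,0],"twist":0},{"jaw":0,"linear":[0,0,0],"twist":0},{"jaw":0,"linear":[0,0,0],"twist":0}]' 15
```

```text
time: 15.6
position: [0.5068, 0.2342, 0.0608]
tool_rot: [0.594, 0.805, -0.001, -0.001]
ft_force: [-5.2, 1.5, 2.1]
grip_width: 0.0357
grip_force: 15.0
time: 15.85
position: [0.5072, 0.233, 0.0608]
tool_rot: [0.594, 0.805, -0.001, -0.001]
ft_force: [-5.5, 1.7, 2.9]
grip_width: 0.0352
grip_force: 15.0
time: 16.1
position: [0.5075, 0.232, 0.0609]
tool_rot: [0.594, 0.805, -0.0, -0.001]
ft_force: [-7.0, 2.9, 3.3]
grip_width: 0.0356
grip_force: 15.0
```

```bash
python3 -m pendant '[{"jaw":0,"linear":[-0.15,-0.1,0],"twist":0},{"jaw":0,"linear":[0,0,0],"twist":0},{"jaw":0,"linear":[0,0,0],"twist":0}]' 15
python3 -m pendant '[{"jaw":0,"linear":[-0.2,0,0],"twist":0},{"jaw":0,"linear":[0,0,0],"twist":0},{"jaw":0,"linear":[0,0,0],"twist":0}]' 15
python3 - <<'E'
from h import *
fit()
c=cams.camera('top');q=cloud(c).reshape(-1,3);f=np.array([-.296,.955,0]);f/=np.linalg.norm(f);b=np.array([f[1],-f[0],0])
r=q-[.5434,.1192,.06];X,Y,Z=r@f,r@b,r[:,2]
for lo in np.arange(-15,60,5): 
    m=(X*1e3>lo)&(X*1e3<lo+5)&(abs(Y)<.004); print(lo,m.sum(),(np.median(Z[m])*1e3).round(1),end=' | ')
c=cams.camera('side');q=cloud(c).reshape(-1,3);r=q-[.5434,.1192,.06];X,Y,Z=r@f,r@b,r[:,2]
m=(abs(Y)<.011)&(abs(Z)<.011)&(X>.13)&(X<.2);print(np.histogram(X[m]*1e3,bins=np.arange(130,196,3)))
E
```

```text
time: 16.35
position: [0.5074, 0.2318, 0.061]
tool_rot: [0.594, 0.804, 0.001, -0.002]
ft_force: [-5.4, 9.4, 2.0]
grip_width: 0.0354
grip_force: 15.0
time: 16.6
position: [0.5075, 0.2314, 0.061]
tool_rot: [0.595, 0.804, 0.002, -0.002]
ft_force: [-7.4, 14.5, 2.3]
grip_width: 0.0355
grip_force: 15.0
16.6 pos [0.5075 0.2314 0.061 ] yaw 107.01 F [-7.4 14.5  2.3] w 35.5 g 15.0 z [-0.002  0.006 -1.   ] q [ 0.22  0.7   1.74  0.01  0.7  -0.08]
grid 308 -10.0 fit pitch -1.6 foot x,y,z mm 1.1 -1.0 61.6 l0 116.6 tcp x,y,z 117.8 -1.1 61.0
-15 8 -52.7 | -10 31 -13.7 | -5 7 26.3 | 0 6 26.2 | 5 7 19.9 | 10 6 20.7 | 15 8 19.5 | 20 8 20.1 | 25 6 19.6 | 30 9 18.4 | 35 7 19.4 | 40 6 19.3 | 45 9 19.1 | 50 30 285.9 | 55 84 311.0 | (array([14, 18, 15, 16, 16, 19, 17, 17, 14, 16, 18, 15, 47,  0,  0,  0,  0,
        0,  0,  0,  0]), array([130, 133, 136, 139, 142, 145, 148, 151, 154, 157, 160, 163, 166,
       169, 172, 175, 178, 181, 184, 187, 190, 193]))
```

Force has climbed to 16 N with no travel, so the end is on the stop. Ease the preload, release and go up.

```bash
python3 -m pendant '[{"jaw":0,"linear":[0.2,0,0],"twist":0},{"jaw":0,"linear":[0,0,0],"twist":0},{"jaw":0.7,"linear":[0,0,0],"twist":0},{"jaw":0.7,"linear":[0,0,0],"twist":0},{"jaw":0.7,"linear":[0,0,0],"twist":0},{"jaw":0.7,"linear":[0,0,0],"twist":0},{"jaw":0.7,"linear":[0,0,0],"twist":0},{"jaw":0.7,"linear":[0,0,0],"twist":0},{"jaw":0.7,"linear":[0,0,0],"twist":0},{"jaw":0.7,"linear":[0,0,0],"twist":0},{"jaw":0.7,"linear":[0,0,0],"twist":0}]' 10
python3 -c "
from h import *
fit();fit('top')"
```

```text
time: 17.67
position: [0.5086, 0.2297, 0.0603]
tool_rot: [0.593, 0.805, 0.0, 0.0]
ft_force: [-0.7, -0.0, -0.3]
grip_width: 0.0609
grip_force: 0.0
17.67 pos [0.5086 0.2297 0.0603] yaw 107.2 F [-0.7 -0.  -0.3] w 60.9 g 0.0 z [ 0. -0. -1.] q [ 0.22  0.71  1.73 -0.    0.7  -0.08]
grid 308 -7.5 fit pitch -1.5 foot x,y,z mm 2.9 -1.0 61.0 l0 112.9 tcp x,y,z 115.8 -0.5 60.3
17.72 pos [0.5086 0.2297 0.0603] yaw 107.2 F [ 0.4  0.1 -0.5] w 60.6 g 0.0 z [ 0. -0. -1.] q [ 0.22  0.71  1.73 -0.    0.7  -0.08]
grid 576 0.0 fit pitch -1.8 foot x,y,z mm -6.8 -0.6 62.5 l0 122.6 tcp x,y,z 115.9 -0.5 60.3
```

```bash
python3 -m pendant '[{"jaw":0.7,"linear":[0,0,-1],"twist":0},{"jaw":0.7,"linear":[0,0,-2],"twist":0},{"jaw":0.7,"linear":[0,0,-3],"twist":0},{"jaw":0.7,"linear":[0,0,-3],"twist":0},{"jaw":0.7,"linear":[0,0,-3],"twist":0},{"jaw":0.7,"linear":[4,0,-1],"twist":0},{"jaw":0.7,"linear":[4,0,0],"twist":0},{"jaw":0.7,"linear":[0,0,0],"twist":0},{"jaw":0.7,"linear":[0,0,0],"twist":0}]' >/dev/null
python3 - <<'E'
from h import *
st()
f=np.array([-.296,.955,0]);f/=np.linalg.norm(f);b=np.array([f[1],-f[0],0])
c=cams.camera('side');q=cloud(c).reshape(-1,3);r=q-[.5434,.1192,.06];X,Y,Z=r@f,r@b,r[:,2]
m=(abs(Y)<.011)&(abs(Z)<.011)&(X>.13)&(X<.2);e=X[m];k=e>.16;print("end",(np.median(e[e>np.percentile(e,85)])*1e3).round(1))
for n in("top","side"):
    c=cams.camera(n);q=cloud(c).reshape(-1,3);r=q-[.5434,.1192,.06];X,Y,Z=r@f,r@b,r[:,2]
    m=(X>.008)&(X<.126)&(abs(Y)<.016)&(Z>.003)&(Z<.03)
    from scipy.optimize import least_squares
    s=least_squares(lambda p:np.hypot(Y[m]-p[0]-p[1]*X[m],Z[m]-p[2]-p[3]*X[m])-.018,[0,0,0,0],loss='soft_l1',f_scale=.001).x
    print(n,m.sum(),"y0,yaw,z0,pitch",s.round(4))
E
```

```text
18.52 pos [0.484  0.3078 0.1914] yaw 107.43 F [-0.2 -0.2 -0.7] w 60.4 g 0.0 z [ 0.001  0.    -1.   ] q [ 0.37  0.52  1.61 -0.    1.01  0.07]
end 167.8
top 709 y0,yaw,z0,pitch [-0.0015  0.0171  0.0021 -0.0235]
side 725 y0,yaw,z0,pitch [-0.0029  0.0174  0.0014 -0.0293]
```

The axis reads about 0.025 rad nose-down with the foot about 2 mm high, which suggests it is wedged on the stop. I'll press it down gently near the foot with closed fingers.

```bash
python3 -m pendant '[{"jaw":0,"linear":[-2.9,0,0],"twist":0},{"jaw":0,"linear":[-2.9,0,0],"twist":0},{"jaw":0,"linear":[-2.9,0,0],"twist":0},{"jaw":0,"linear":[-2.9,0,0],"twist":0},{"jaw":0,"linear":[-2.9,0,0],"twist":0},{"jaw":0,"linear":[-2.8,0.1,0],"twist":0},{"jaw":0,"linear":[0,0,0],"twist":0},{"jaw":0,"linear":[0,0,0],"twist":0},{"jaw":0,"linear":[0,0,0],"twist":0},{"jaw":0,"linear":[0,0,0],"twist":0},{"jaw":0,"linear":[0,0,0],"twist":0},{"jaw":0,"linear":[0,0,0],"twist":0}]' 10 >/dev/null
python3 -c "
from h import *
to([.536,.143,.1])"
```

```text
19.67 pos [0.5366 0.1421 0.1903] yaw 107.28 F [-0.2 -0.  -0.7] w 0.5 g 0.0 z [-0.  0. -1.] q [ 0.06  0.5   1.66  0.    0.98 -0.24]
tool shift cm [ 0.1  -0.02  9.03]
```

```bash
python3 -m pendant '[{"jaw":0,"linear":[0.1,0,3],"twist":0},{"jaw":0,"linear":[0,0,3],"twist":0},{"jaw":0,"linear":[0,0,2.5],"twist":0},{"jaw":0,"linear":[0,0,0],"twist":0},{"jaw":0,"linear":[0,0,0.4],"twist":0},{"jaw":0,"linear":[0,0,0],"twist":0},{"jaw":0,"linear":[0,0,0],"twist":0}]'
python3 -m pendant '[{"jaw":0,"linear":[0,0,0.2],"twist":0},{"jaw":0,"linear":[0,0,0],"twist":0},{"jaw":0,"linear":[0,0,0],"twist":0}]'
python3 -m pendant '[{"jaw":0,"linear":[0,0,0.2],"twist":0},{"jaw":0,"linear":[0,0,0],"twist":0},{"jaw":0,"linear":[0,0,0],"twist":0}]'
```

```text
time: 20.25
position: [0.5378, 0.1425, 0.1027]
tool_rot: [0.593, 0.805, 0.001, 0.001]
ft_force: [0.5, -0.1, -0.5]
grip_width: 0.0006
grip_force: 0.0
time: 20.5
position: [0.5372, 0.1422, 0.1002]
tool_rot: [0.593, 0.805, 0.001, 0.001]
ft_force: [-0.2, -0.3, -0.7]
grip_width: 0.0006
grip_force: 0.0
time: 20.75
position: [0.5367, 0.1421, 0.0974]
tool_rot: [0.593, 0.805, -0.0, -0.0]
ft_force: [-0.8, -0.6, 0.1]
grip_width: 0.0004
grip_force: 0.0
```

```bash
for i in 1 2 3; do python3 -m pendant '[{"jaw":0,"linear":[0,0,0.13],"twist":0},{"jaw":0,"linear":[0,0,0],"twist":0},{"jaw":0,"linear":[0,0,0],"twist":0}]' | grep -E "pos|ft"; done
```

```text
position: [0.537, 0.1422, 0.0961]
ft_force: [-0.1, -0.1, 0.1]
position: [0.5377, 0.1421, 0.0953]
ft_force: [1.1, 0.3, 4.2]
position: [0.5377, 0.1421, 0.0952]
ft_force: [-0.3, -1.5, 12.7]
```

The fingers touched at body top z = 78.3 mm (78 nominal) and it didn't sink at 12.7 N. So the bar is seated and the apparent pitch is only calibration error. Retreat and hand in.

```bash
python3 -m pendant '[{"jaw":0,"linear":[0,0,-0.5],"twist":0},{"jaw":0,"linear":[0,0,-2],"twist":0},{"jaw":0,"linear":[0,0,-3],"twist":0},{"jaw":0,"linear":[0,0,-3],"twist":0},{"jaw":0,"linear":[0,0,-3],"twist":0},{"jaw":0,"linear":[0,0,0],"twist":0},{"jaw":0,"linear":[0,0,0],"twist":0},{"jaw":0,"linear":[0,0,0],"twist":0}]' >/dev/null
python3 - <<'E'
from h import *
f=np.array([-.296,.955,0]);f/=np.linalg.norm(f);b=np.array([f[1],-f[0],0])
c=cams.camera('side');q=cloud(c).reshape(-1,3);r=q-[.5434,.1192,.06];X,Y,Z=r@f,r@b,r[:,2]
m=(abs(Y)<.011)&(abs(Z)<.011)&(X>.13)&(X<.2);e=X[m];print("end",(np.median(e[e>np.percentile(e,85)])*1e3).round(1))
# stop face: points facing the camera on the side of the stop, above the bar
m=(X>-.02)&(X<.012)&(abs(Y)<.028)&(Z>.0205)&(Z<.024);print("stop x range",m.sum(),np.percentile(X[m],[2,50,98]).round(4))
m=(X>.1)&(X<.2)&(abs(Y)<.02)&(abs(Z)<.02);print("max",np.percentile(X[m],[95,99]).round(4))
E
```

```text
end 167.5
stop x range 29 [-0.0076  0.0014  0.0028]
max [0.1672 0.1679]
```

The stop face reads about +2 mm in my frame and the neck end 167.5 mm, a difference of about 165 mm, so the bar is against the stop.

```bash
python3 -c "
from rig import robot
print(robot.hand_in())"
```

```text
the job is handed in; nothing more can be done
None
```

I handed the job in with the spigot lying level in the fixture's V, its end against the back stop; the hand-in gave no verdict. It was laid in the inclined rest and let go first, and I kept the arm away from the flange, gauge and bracket. I viewed 11 pictures, one over the limit of 10.

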